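# Snap the muffin box lid shut all round

### The job

Close the lid of the muffin box properly: with the fingertips, press down the raised rim section on each of its four sides, in any order, until every one snaps shut flush with the lid. Only press: leave the box standing where it is without lifting, tipping or shoving it along the bench, and leave the things around it alone.

Things in the scene. Friction and masses are not known exactly. Their poses are not given: they have to be found in the camera images.
- food_box: Loose clear box of muffins, 140 (its x) x 200 mm, 0.9 kg, with a white snap lid 150 x 210 mm, lid panel top 96 mm above the bench. Origin: centre of underside; z up, -x roughly towards the robot, turned up to 40 degrees. The lid's middle panel (96 x 156 mm) and corners are rigid and seated; between the corners each side has its own springy rim section, hinged at the panel's edge, outer lip standing up.
- rim_near (a joint): Angle (rad) of the rim section on the long side nearest the robot (-x of the box), 152 x 27 mm: 0 = sprung open, sloping up 20 degrees outwards, lip 9 mm above the panel; 0.35 = shut, flush with the panel. Pressed down it resists to about 0.20, then snaps shut and stays; let go earlier, it springs back. Takes about 10 N near the outer edge, more nearer the hinge.
- rim_far (a joint): Angle (rad) of the rim section on the long side away from the robot (+x of the box), 152 x 27 mm: 0 = sprung open, sloping up 20 degrees outwards, lip 9 mm above the panel; 0.35 = shut, flush with the panel. Pressed down it resists to about 0.20, then snaps shut and stays; let go earlier, it springs back. Takes about 10 N near the outer edge, more nearer the hinge.
- rim_left (a joint): Angle (rad) of the rim section on the short side on the robot's left (+y of the box), 92 x 27 mm: 0 = sprung open, sloping up 20 degrees outwards, lip 9 mm above the panel; 0.35 = shut, flush with the panel. Pressed down it resists to about 0.20, then snaps shut and stays; let go earlier, it springs back. Takes about 10 N near the outer edge, more nearer the hinge.
- rim_right (a joint): Angle (rad) of the rim section on the short side on the robot's right (-y of the box), 92 x 27 mm: 0 = sprung open, sloping up 20 degrees outwards, lip 9 mm above the panel; 0.35 = shut, flush with the panel. Pressed down it resists to about 0.20, then snaps shut and stays; let go earlier, it springs back. Takes about 10 N near the outer edge, more nearer the hinge.
- press_near (a point): Point on the top surface of rim section near, mid-length, 20 mm out from its hinge line and 7 mm in from its outer edge; it moves with the section: about 103 mm above the bench when open, 96 mm when shut.
- press_far (a point): Point on the top surface of rim section far, mid-length, 20 mm out from its hinge line and 7 mm in from its outer edge; it moves with the section: about 103 mm above the bench when open, 96 mm when shut.
- press_left (a point): Point on the top surface of rim section left, mid-length, 20 mm out from its hinge line and 7 mm in from its outer edge; it moves with the section: about 103 mm above the bench when open, 96 mm when shut.
- press_right (a point): Point on the top surface of rim section right, mid-length, 20 mm out from its hinge line and 7 mm in from its outer edge; it moves with the section: about 103 mm above the bench when open, 96 mm when shut.
- muffin: Loose English muffin, 88 mm across, 38 mm high, beside the box; origin at the centre of its underside. Leave it alone.
- spice_jar: Loose closed spice jar, 52 mm across, 80 mm high, beside the box; origin at the centre of its underside. Leave it alone.
- steel_bowl: Loose small steel bowl, 96 mm across the rim, 45 mm high, beside the box; origin at the centre of its underside. Leave it alone.

How it is judged:
At the end, for the whole second after the job is handed in: All four rim sections are shut (joint above 0.30 of 0.35 rad) and stay so, the box stands upright (within 0.05 rad) and at rest within 40 mm of where it began, and the muffin, jar and bowl are within 20 mm of where they began (value of joint each of rim_near, rim_far, rim_left, rim_right above 0.3 rad and angle between food_box's own z axis and vertical below 0.05 rad and distance of food_box from where it was at the start of the episode below 0.04 m and linear speed of food_box below 0.01 m/s and distance of each of muffin, spice_jar, steel_bowl from where it was at the start of the episode below 0.02 m); the robot touches nothing.
It fails at once if the arm or the gripper's body, not the fingers, presses on the box (contact force between the arm and food_box above 3 N).
It fails at once if the box is lifted off the bench (over 12 mm) or tipped (over 0.15 rad) (height (world z) of food_box above 0.012 m or angle between food_box's own z axis and vertical above 0.15 rad).
It fails at once if the box is shoved more than 40 mm (distance of food_box from where it was at the start of the episode above 0.04 m).
It fails at once if the muffin, the jar or the bowl is moved more than 20 mm or lifted (distance of any of muffin, spice_jar, steel_bowl from where it was at the start of the episode above 0.02 m).
It also fails if it takes over 45 s, if anything falls off the work surface, if the arm or the gripper's body presses on something with over 40 N, if the wrist force passes 120 N, or if a joint passes its speed limit or range.

### The arm

A 6-joint arm with a two-finger parallel gripper is mounted at the origin on the work surface. World frame = base frame: x ahead of the robot, y to its left, z up, the work surface at z = 0. Lengths are in m, angles in rad, forces in N, time in s.
With the tool pointing down it reaches from about 0.35 to 0.875 m from the base axis. Payload 4.2 kg.
Tool frame: the origin (TCP) lies at the very end of the fingers, on their centre line; the grasp point (between the pads) lies 19 mm behind it; z points along the fingers, y is the direction in which the jaws open and shut (so a half turn about z gives the same grasp; the last joint's range is limited). The gripper opens to 87 mm and grips with 3 to 60 N. Pads are 19 mm wide; open, the fingers measure 117 mm over their backs; the gripper's body (75 mm by 190 mm) begins 51 mm behind the grasp point.
Start: joints at [-0.96, 0.385, 0.008, 0, -1.194, -0.259], TCP at [0.215, -0.587, 0.223] pointing down, gripper open.
Joint ranges: [-3.14, 3.14], [-1.21, 2.06], [-1.07, 1.41], [-3.16, 2.05], [-2.99, -0.16], [-3.1, 3.1]. Speed limits (rad/s): [2.79, 2.79, 3.14, 3.14, 3.14, 3.14].

### API

Orientations are given as a rotation vector (axis times angle).
In Python, from plant import r, read_camera, camera_params gives the robot as it stands.
- The arm moves only by the tool move_arm, never from a script. Its argument "steps" is a list of rows, each a list of 3 entries, a list of its own where there are three numbers: the turn, a rotation vector about the tool's x, y, z in degrees, then the shift along the tool's x, y, z in m, then the closure, from -1 (fully open) to 1 (shut). A call has 1 to 20 rows; each row is the pose to reach, as a shift and turn from the pose commanded when the call began, along the tool's axes at that moment; what a row does not reach only later rows make up. A row lasts 1/10 s, in which the tool goes at most 50 mm and 8.59 degrees, less where a joint would pass 70% of its speed; a pose out of reach is approached as far as the arm can. A call with a gripper value outside its range is refused whole. The fingers move at their own pace and stop on an object; the grip force is fixed at half the most. Time passes only in rows, so rows that repeat a pose let the fingers close. It gives the time, the measured TCP pose, the force and the opening at its end, in the units of the state.
- r.get_obs(): the state, without advancing time (a new reading comes with each control period).
- read_camera(name): name is "scene" or "side" or "wrist"; returns the picture (420x560x3 uint8, red, green, blue); there is no depth.
- camera_params(name): a dict with "intrinsics" (3x3 intrinsics, pixels), "R" (3x3) and "t" (3): a world point X has camera coordinates R X + t. Camera axes: x right, y down, z forward; pixel columns grow to the right and rows downward; lengths in m; the calibration is good to about 2 mm. The wrist camera is an equidistant fisheye: a pixel r from the principal point sees the ray r / f radians off the axis. A picture is of the moment at which its call begins: read the wrist's pose just before it. camera_params takes no time and is no camera call; for the wrist camera it gives the pose at the moment of the call.
- r.close_job(): hands the job in, once; it reports no verdict.
The state is a dict: "t": time; "joints": joint angles; "joint_velocities": joint speeds; "joint_torque": joint torques, N m; "eef_pos": TCP position; "ee_rot": TCP orientation; "ft_force": force on the tool from outside, world axes, zero at the start; "wrist_torque": the same for the moment, N m; "grip_width": finger opening in m.
Only numpy, scipy, OpenCV 4.12 (cv2) and the standard library are available. Lean on these libraries where they do the work, as an engineer would, in place of code of your own. Each camera call takes 0.05 s, during which the arm holds its last target.

## Working session

There is one attempt and no reset: what is moved stays moved. The work goes in short steps, Python scripts to look and compute and a tool call to move; the robot and the scene stay as the last step left them, time stands still between calls to the robot, and variables do not carry over. Pictures are saved under pics/ and viewed, and the job is handed in when it is done.

Besides the shell and the picture viewer there is one more tool, called after "Emit:" as name([rows], argument=value, ...), one row to a line, values as JSON. move_arm: Moves the arm, as the interface text tells. Its arguments: {"type":"object","properties":{"steps":{"type":"array"}},"required":["steps"]}

```bash
mkdir -p pics; ls
python3 - <<'E'
from plant import r, read_camera, camera_params
import cv2
o=r.get_obs(); print(o['t'],o['eef_pos'],o['ee_rot'],o['grip_width'],o['ft_force'])
for n in ['scene','side']:
    cv2.imwrite(f'pics/{n}0.png',read_camera(n)[:,:,::-1]); p=camera_params(n); print(n,p)
E
```

```text
pics
0.0 [ 0.21515691 -0.58614494  0.22145555] [ 0.54932171 -3.09272699 -0.0033727 ] 0.0868936368605397 [-0.07817236  0.2788866   1.12343269]
scene {'intrinsics': array([[448.04866998,   0.        , 280.52439671],
       [  0.        , 448.04866998, 215.5787099 ],
       [  0.        ,   0.        ,   1.        ]]), 'R': array([[ 0.21434003,  0.97667514,  0.01280737],
       [ 0.7373603 , -0.15319307, -0.65789944],
       [-0.64059202,  0.15045783, -0.75299688]]), 't': array([-0.17319076, -0.36913193,  1.45523215])}
side {'intrinsics': array([[515.9629816 ,   0.        , 277.50444238],
       [  0.        , 515.9629816 , 205.65026415],
       [  0.        ,   0.        ,   1.        ]]), 'R': array([[ 0.97099993, -0.23907288,  0.00181396],
       [-0.18118287, -0.74078626, -0.64684502],
       [ 0.15598686,  0.62775782, -0.76261932]]), 't': array([-0.55931009,  0.20958954,  0.86986487])}
```

View pics/scene0.png

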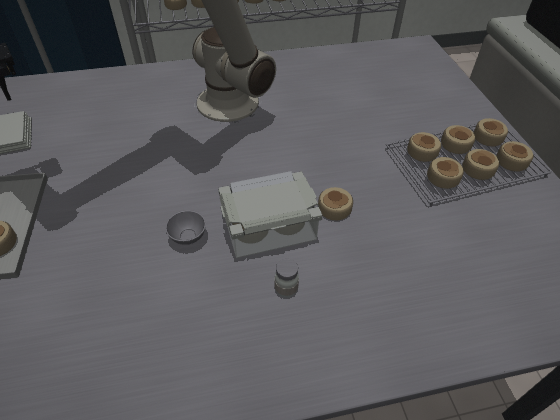

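View pics/side0.png

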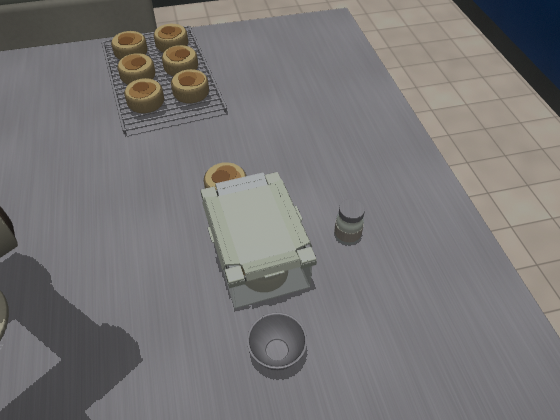

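Run:
```python
import cv2
a=cv2.imread('pics/scene0.png')[160:270,200:340]; cv2.imwrite('pics/s1.png',cv2.resize(a,None,fx=5,fy=5,interpolation=cv2.INTER_CUBIC))
a=cv2.imread('pics/side0.png')[160:300,190:330]; cv2.imwrite('pics/d1.png',cv2.resize(cv2.convertScaleAbs(a,alpha=1.0),None,fx=4,fy=4,interpolation=cv2.INTER_CUBIC))
```

```text
(no output)
```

View pics/s1.png

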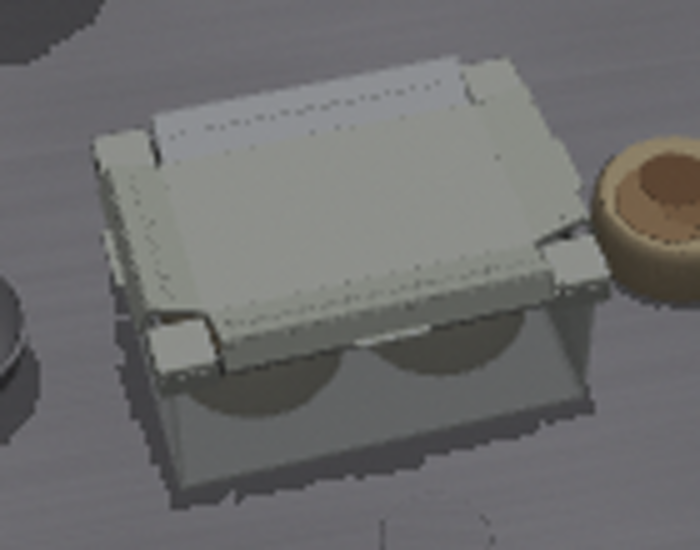

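View pics/d1.png

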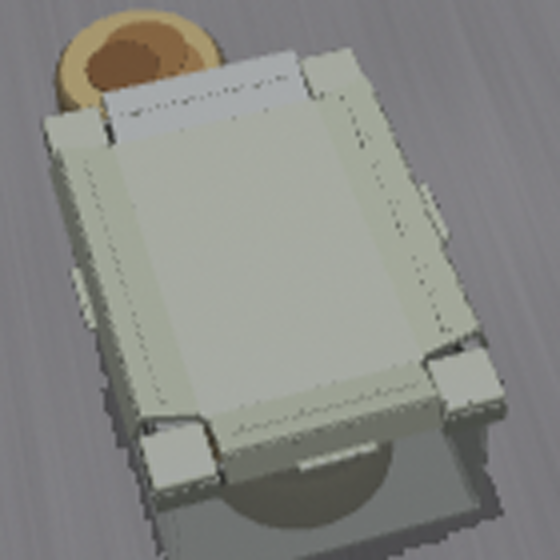

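```bash
cat > h.py <<'E'
import numpy as np
from plant import r, read_camera, camera_params
from scipy.optimize import least_squares
def proj(P,X):
    c=np.asarray(X)@P['R'].T+P['t']; k=P['intrinsics']
    return c[:,:2]/c[:,2:]*k[0,0]+[k[0,2],k[1,2]]
def ray(P,uv,z):
    k=P['intrinsics']; d=P['R'].T@np.linalg.solve(k,[uv[0],uv[1],1]); o=-P['R'].T@P['t']
    return o+d*(z-o[2])/d[2]
E
python3 - <<'E'
from h import *
S,D=camera_params('scene'),camera_params('side')
L=np.array([[-75,-105,96],[-75,105,96],[75,105,96],[75,-105,96]])/1000
s=np.array([[218.6,187],[302.4,172],[321,213.6],[232,235.6]])
d=np.array([[228.7,282.5],[201.2,190],[278,172.5],[315.7,260.5]])
def pts(p,L=L):
    c,n=np.cos(p[2]),np.sin(p[2]); return L@np.array([[c,-n,0],[n,c,0],[0,0,1]]).T+[p[0],p[1],0]
for which in ['b','s','d']:
  f=lambda p: np.concatenate(([ (proj(S,pts(p))-s).ravel()] if which!='d' else [])+([(proj(D,pts(p))-d).ravel()] if which!='s' else []))
  q=least_squares(f,[.5,0,.2]); print(which,q.x,np.degrees(q.x[2]),np.round(q.fun,1))
  if which=='b': p=q.x
c,n=np.cos(p[2]),np.sin(p[2])
for nm,v in dict(near=[-.067,0],far=[.067,0],left=[0,.097],right=[0,-.097]).items():
  print(nm,p[0]+c*v[0]-n*v[1],p[1]+n*v[0]+c*v[1])
for nm,P,uv,z in [('muffin',S,(336,198),.038),('muffin',D,(225,176),.038),('bowl',S,(186,225),.045),('bowl',D,(277,340),.045),('jar',S,(287,268),.08),('jar',D,(351,210),.08)]:
  print(nm,ray(P,uv,z))
import cv2
from scipy.spatial.transform import Rotation as R
o=r.get_obs(); print(R.from_rotvec(o['ee_rot']).as_matrix().round(3), o['eef_pos'])
E
```

```text
b [0.54348203 0.02749889 0.06371858] 3.6508057024545577 [-1.2 -0.5 -1.  -1.5  0.7  1.  -1.7 -1.7 -0.3  0.1 -0.4 -1.   0.6 -1.1
  1.4 -1.4]
s [0.54569028 0.02889751 0.07123138] 4.081257509122495 [-0.7  0.3 -0.5 -1.1  1.7  1.3 -0.5 -0.8]
d [0.54265529 0.02607234 0.0607464 ] 3.480512447416896 [-0.9  0.9 -0.6 -0.5  0.5 -0.4  1.  -0.4]
near 0.4766179945011839 0.023232637047426778
far 0.6103460626776811 0.031765150263481035
left 0.5373055078285575 0.12430204748470929
right 0.5496585493503076 -0.06930426017380147
muffin [0.51740377 0.20604831 0.038     ]
muffin [0.51635023 0.20491553 0.038     ]
bowl [ 0.53582727 -0.16826436  0.045     ]
bowl [ 0.53283717 -0.17170848  0.045     ]
jar [0.72658434 0.03064619 0.08      ]
jar [0.71990247 0.02632745 0.08      ]
[[-0.939 -0.344 -0.001]
 [-0.344  0.939  0.002]
 [ 0.     0.002 -1.   ]] [ 0.2152146  -0.58621119  0.22156355]
```

Emit:
move_arm([
  [[0,0,2],[-0.023,0.024,0.003],1],
  [[0,0,4],[-0.05,0.053,0.006],1],
  [[0,0,6],[-0.08,0.085,0.01],1],
  [[0,0,8],[-0.11,0.117,0.015],1],
  [[0,0,10],[-0.14,0.148,0.02],1],
  [[0,0,11],[-0.17,0.18,0.025],1],
  [[0,0,12],[-0.2,0.212,0.03],1],
  [[0,0,13],[-0.23,0.244,0.035],1],
  [[0,0,14],[-0.26,0.275,0.04],1],
  [[0,0,15],[-0.29,0.307,0.045],1],
  [[0,0,16],[-0.32,0.339,0.05],1],
  [[0,0,16.5],[-0.35,0.371,0.055],1],
  [[0,0,16.5],[-0.38,0.403,0.06],1],
  [[0,0,16.5],[-0.41,0.435,0.06],1],
  [[0,0,16.5],[-0.435,0.461,0.06],1],
  [[0,0,16.5],[-0.448,0.475,0.06],1],
  [[0,0,16.5],[-0.455,0.482,0.06],1],
  [[0,0,16.5],[-0.455,0.482,0.06],1],
  [[0,0,16.5],[-0.455,0.482,0.06],1],
])

```text
t: 2.0
eef_pos: [0.4758, 0.0219, 0.1623]
ee_rot: [0.099, -3.139, 0.0]
ft_force: [0.0, -1.1, 0.6]
grip_width: 0.0005
```

Run:
```python
from h import *
import cv2
from scipy.spatial.transform import Rotation as R
o=r.get_obs(); print(o['t'],R.from_rotvec(o['ee_rot']).as_matrix().round(3), o['eef_pos'],o['grip_width'],o['ft_force'])
a=read_camera('side')[:,:,::-1][130:330,150:390]; cv2.imwrite('pics/d2.png',cv2.resize(a,None,fx=3,fy=3,interpolation=cv2.INTER_CUBIC))
cv2.imwrite('pics/w2.png',read_camera('wrist')[:,:,::-1])
```

```text
2.0 [[-0.998 -0.063 -0.001]
 [-0.063  0.998 -0.   ]
 [ 0.001 -0.    -1.   ]] [0.47577199 0.02190351 0.16226518] 0.0005036714838074675 [ 0.01025517 -1.08229626  0.58771425]
```

View pics/d2.png

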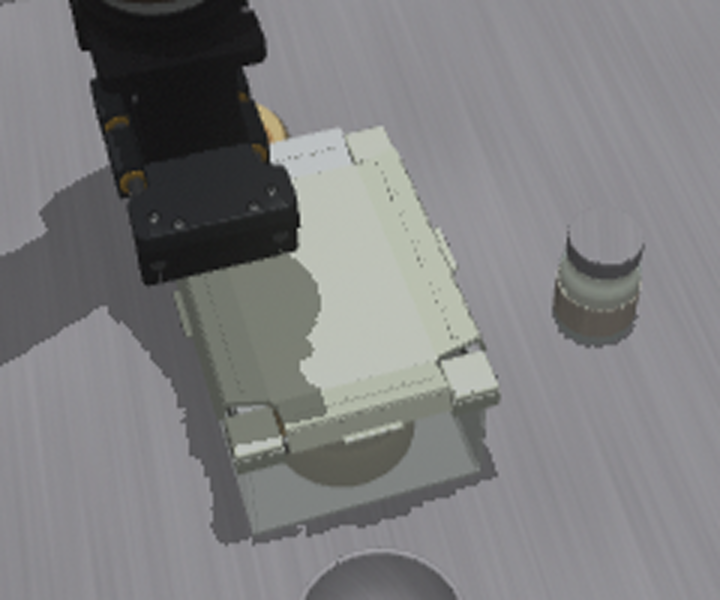

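View pics/w2.png

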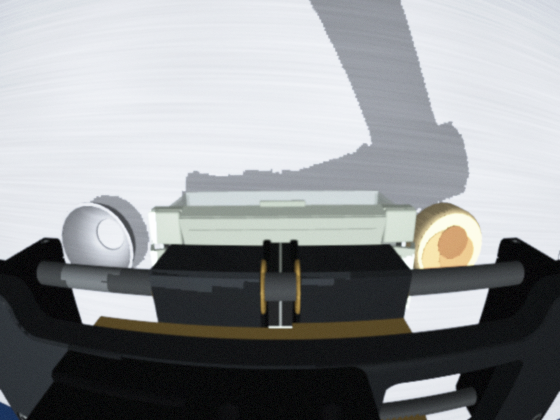

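Emit:
move_arm([
  [[0,0,0],[0,0,0.02],1],
  [[0,0,0],[0,0,0.04],1],
  [[0,0,0],[0,0,0.05],1],
  [[0,0,0],[0,0,0.055],1],
  [[0,0,0],[0,0,0.057],1],
  [[0,0,0],[0,0,0.059],1],
  [[0,0,0],[0,0,0.061],1],
  [[0,0,0],[0,0,0.063],1],
  [[0,0,0],[0,0,0.065],1],
  [[0,0,0],[0,0,0.066],1],
  [[0,0,0],[0,0,0.067],1],
  [[0,0,0],[0,0,0.067],1],
])

```text
t: 3.3
eef_pos: [0.477, 0.0228, 0.0963]
ee_rot: [-0.101, 3.139, 0.0]
ft_force: [-1.0, -0.5, 5.9]
grip_width: 0.0006
```

Emit:
move_arm([
  [[0,0,0],[0,0,0.0005],1],
  [[0,0,0],[0,0,0.001],1],
  [[0,0,0],[0,0,0.0015],1],
  [[0,0,0],[0,0,0.0015],1],
])

```text
t: 3.7
eef_pos: [0.4771, 0.0228, 0.0962]
ee_rot: [-0.102, 3.138, -0.0]
ft_force: [-4.4, 1.5, 13.8]
grip_width: 0.0004
```

Emit:
move_arm([
  [[0,0,0],[0,0,-0.01],1],
  [[0,0,0],[0,0,-0.03],1],
  [[0,0,0],[0,0,-0.045],1],
  [[0,0,0],[-0.025,0,-0.045],1],
  [[0,0,0],[-0.06,0,-0.045],1],
  [[0,0,0],[-0.1,0,-0.045],1],
  [[0,0,0],[-0.125,0,-0.045],1],
  [[0,0,0],[-0.134,0,-0.04],1],
  [[0,0,0],[-0.134,0,-0.025],1],
  [[0,0,0],[-0.134,0,-0.015],1],
  [[0,0,0],[-0.134,0,-0.012],1],
  [[0,0,0],[-0.134,0,-0.01],1],
  [[0,0,0],[-0.134,0,-0.008],1],
  [[0,0,0],[-0.134,0,-0.006],1],
  [[0,0,0],[-0.134,0,-0.004],1],
  [[0,0,0],[-0.134,0,-0.002],1],
  [[0,0,0],[-0.134,0,-0.001],1],
  [[0,0,0],[-0.134,0,0],1],
  [[0,0,0],[-0.134,0,0],1],
])

```text
t: 5.6
eef_pos: [0.6102, 0.0312, 0.0962]
ee_rot: [-0.102, 3.139, -0.001]
ft_force: [-4.3, 1.5, 11.5]
grip_width: 0.0007
```

Emit:
move_arm([
  [[0,0,0],[0,0,-0.01],1],
  [[0,0,0],[0,0,-0.03],1],
  [[0,0,0],[0,0,-0.045],1],
  [[0,0,0],[0.015,0.02,-0.045],1],
  [[0,0,0],[0.037,0.053,-0.045],1],
  [[0,0,0],[0.058,0.084,-0.045],1],
  [[0,0,0],[0.067,0.097,-0.045],1],
  [[0,0,0],[0.067,0.097,-0.04],1],
  [[0,0,0],[0.067,0.097,-0.025],1],
  [[0,0,0],[0.067,0.097,-0.015],1],
  [[0,0,0],[0.067,0.097,-0.012],1],
  [[0,0,0],[0.067,0.097,-0.01],1],
  [[0,0,0],[0.067,0.097,-0.008],1],
  [[0,0,0],[0.067,0.097,-0.006],1],
  [[0,0,0],[0.067,0.097,-0.004],1],
  [[0,0,0],[0.067,0.097,-0.002],1],
  [[0,0,0],[0.067,0.097,-0.001],1],
  [[0,0,0],[0.067,0.097,0],1],
  [[0,0,0],[0.067,0.097,0],1],
])

```text
t: 7.5
eef_pos: [0.5374, 0.1233, 0.0962]
ee_rot: [-0.102, 3.139, -0.001]
ft_force: [-4.7, -0.5, 13.8]
grip_width: 0.0006
```

Emit:
move_arm([
  [[0,0,0],[0,0,-0.01],1],
  [[0,0,0],[0,0,-0.03],1],
  [[0,0,0],[0,0,-0.045],1],
  [[0,0,0],[0,-0.03,-0.045],1],
  [[0,0,0],[0,-0.07,-0.045],1],
  [[0,0,0],[0,-0.11,-0.045],1],
  [[0,0,0],[0,-0.15,-0.045],1],
  [[0,0,0],[0,-0.18,-0.045],1],
  [[0,0,0],[0,-0.194,-0.04],1],
  [[0,0,0],[0,-0.194,-0.025],1],
  [[0,0,0],[0,-0.194,-0.015],1],
  [[0,0,0],[0,-0.194,-0.012],1],
  [[0,0,0],[0,-0.194,-0.009],1],
  [[0,0,0],[0,-0.194,-0.007],1],
  [[0,0,0],[0,-0.194,-0.005],1],
  [[0,0,0],[0,-0.194,-0.003],1],
  [[0,0,0],[0,-0.194,-0.001],1],
  [[0,0,0],[0,-0.194,0],1],
  [[0,0,0],[0,-0.194,0],1],
])

```text
t: 9.4
eef_pos: [0.5498, -0.0694, 0.0961]
ee_rot: [-0.102, 3.139, -0.0]
ft_force: [-4.8, 2.6, 12.9]
grip_width: 0.0007
```

Emit:
move_arm([
  [[0,0,0],[0,0,-0.01],1],
  [[0,0,0],[0,0,-0.03],1],
  [[0,0,0],[0,0,-0.06],1],
  [[0,0,0],[0,0,-0.1],1],
  [[0,0,0],[0,-0.03,-0.13],1],
  [[0,0,0],[0.01,-0.07,-0.14],1],
  [[0,0,0],[0.02,-0.11,-0.14],1],
  [[0,0,0],[0.03,-0.15,-0.14],1],
  [[0,0,0],[0.04,-0.19,-0.14],1],
  [[0,0,0],[0.05,-0.23,-0.14],1],
  [[0,0,0],[0.06,-0.27,-0.14],1],
  [[0,0,0],[0.07,-0.31,-0.14],1],
  [[0,0,0],[0.08,-0.34,-0.14],1],
  [[0,0,0],[0.09,-0.37,-0.14],1],
  [[0,0,0],[0.1,-0.39,-0.14],1],
  [[0,0,0],[0.1,-0.4,-0.14],1],
  [[0,0,0],[0.1,-0.4,-0.14],1],
])

```text
t: 11.1
eef_pos: [0.4752, -0.4763, 0.2334]
ee_rot: [0.098, -3.14, -0.001]
ft_force: [0.6, 0.6, -0.3]
grip_width: 0.0002
```

Run:
```python
from h import *
import cv2
o=r.get_obs(); print(o['t'],o['eef_pos'],o['ft_force'])
for n,(y,x) in dict(scene=(155,170),side=(150,190)).items():
  a=read_camera(n)[:,:,::-1]; cv2.imwrite(f'pics/{n}3f.png',a)
  b=cv2.imread(f'pics/{n}0.png')
  w=np.hstack([b[y:y+150,x:x+190],a[y:y+150,x:x+190]]) 
  cv2.imwrite(f'pics/{n}3.png',cv2.resize(w,None,fx=2.1,fy=2.1,interpolation=cv2.INTER_CUBIC))
  c=a[y:y+130,x:x+180]; cv2.imwrite(f'pics/{n}3z.png',cv2.resize(c,None,fx=4.4,fy=4.4,interpolation=cv2.INTER_CUBIC))
```

```text
11.1 [ 0.47521889 -0.47632803  0.23335496] [ 0.62173575  0.64084897 -0.25402315]
```

View pics/scene3.png

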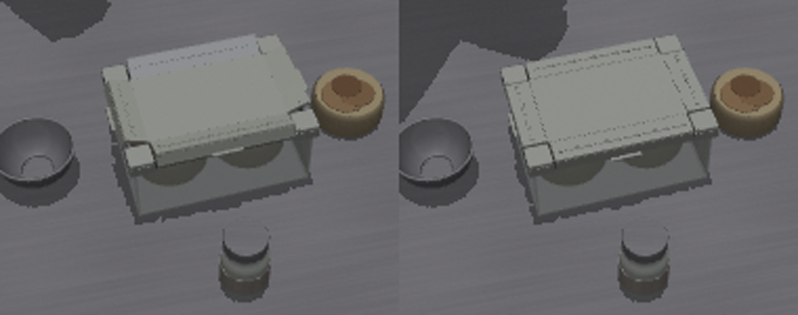

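View pics/side3.png

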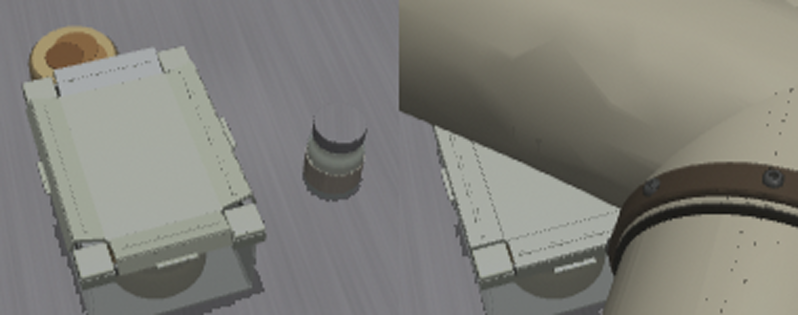

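View pics/side3z.png

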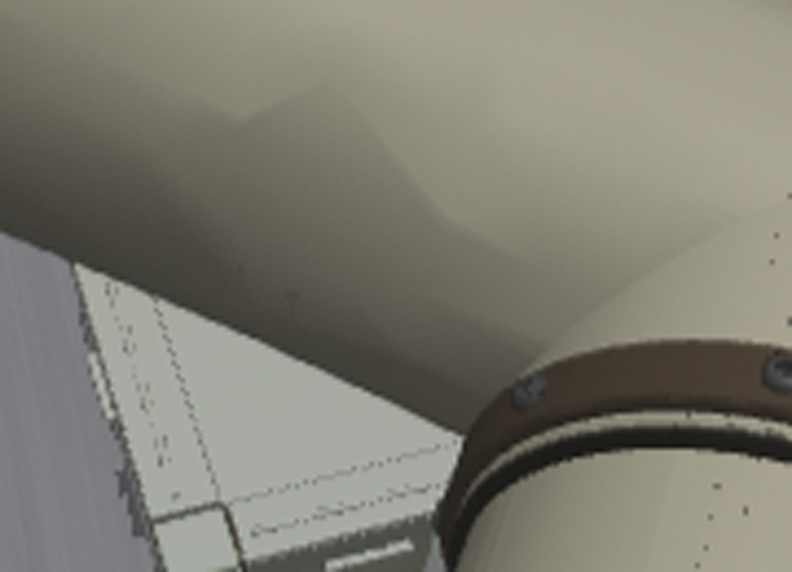

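View pics/scene3z.png

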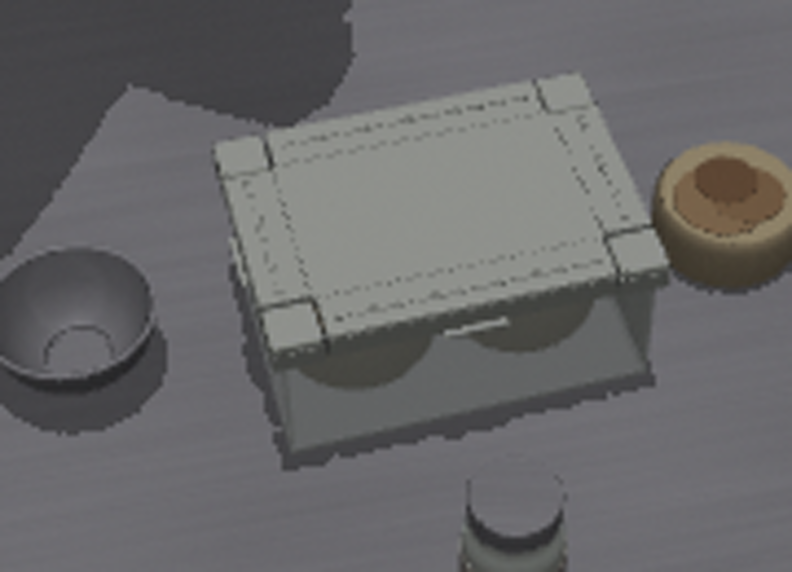

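The scene picture shows all four sections flush with the corners. The lid corners are at about (220,187), (303,172), (321,214) and (232,235). The box, bowl, jar and muffin are at the same pixels as at the start.

Run:
```python
from plant import r
print(r.close_job())
```

```text
the job is handed in; nothing more can be done
None
```

I pressed all four rim sections (near, far, left and right) shut with the closed fingertips, moved the arm clear and handed the job in at about 11 s.

- **Press readings:** each press ended against a firm stop of about 11–14 N, with the fingertips at 96 mm, the height of a shut section.
- **Scene picture:** the final view shows all four sections flush with the corners. The box, muffin, jar and bowl look to be exactly where they began.
- **Side picture:** the arm hid most of the lid in this view. Only the near and right sections could be partly checked there, and both look flush. The far and left sections rest on the scene picture and the press readings alone.

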